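# Load the wash pot and take the bayonet cap off the coolant can

## Robot

A 6-joint arm with a two-finger parallel gripper is mounted at the origin on the work surface. World frame = base frame: x ahead of the robot, y to its left, z up, the work surface at z = 0. Lengths are in m, angles in rad, forces in N, time in s.
With the tool pointing down it reaches from about 0.275 to 0.725 m from the base axis. Payload 15.9 kg.
Tool frame: the origin (TCP) lies midway between the tips of the shut fingers; the grasp point (between the pads) lies 19 mm behind it (ctrl.tcp_to_grasp is the z of the grasp point in the tool frame, in m); z points along the fingers, y is the direction in which the jaws open and shut (so a half turn about z gives the same grasp; the last joint's range is limited). The gripper opens to 85 mm and grips with 20 to 120 N. Pads are 22 mm wide; open, the fingers measure 114 mm over their backs; the gripper's body (76 mm by 85 mm) begins 54 mm behind the grasp point. The pads swing forward as they close: fully open they stand 13 mm farther back than shut.
Start: joints at [-1.196, 0.213, -0.034, 1.323, 0, 1.571], TCP at [0.183, -0.465, 0.231] pointing down, gripper open.
Joint ranges: [-2.98, 2.98], [-0.74, 1.72], [-1.14, 1.35], [-2.1, 2.04], [-1.57, 1.44], [-3.14, 3.14]. Speed limits (rad/s): [1.89, 1.89, 2.39, 2.57, 3.14, 3.14].

## Interface

Orientations are given as a rotation vector (axis times angle).
In Python, from cell import ctrl gives the robot as it stands.
- The arm moves only by the tool servo_tool, never from a script. Its arguments are lists of equal length, an entry for each row: "translation": the shift along the tool's x, y, z in mm, a list of three; "dr": the turn, a rotation vector about the tool's x, y, z in rad, a list of three; "gripper": the gripper command: -1 is fully open, 1 is shut, values between are in proportion. In form: {"translation": [[tx, ty, tz], ...], "dr": [[ax, ay, az], ...], "gripper": [gripper, ...]}. A call has 1 to 10 rows; each row is the pose to reach, as a shift and turn from the pose measured when the call began, along the tool's axes at that moment; what a row does not reach only later rows make up. A row lasts 1/10 s, in which the tool goes at most 50 mm and 8.59 degrees, less where a joint would pass 70% of its speed; a pose out of reach is approached as far as the arm can. A call with a gripper value outside its range is refused whole. The fingers move at their own pace and stop on an object; "grip_force" is the grip in N (left out, the last holds). Time passes only in rows, so rows that repeat a pose let the fingers close. It gives the time, the measured TCP pose, the force and the opening at its end, in the units of the state.
- ctrl.read_state(): the state, without advancing time (a new reading comes with each control period).
- ctrl.grab_frame(name): name is "side" or "top" or "wrist"; returns a dict with "img" (384x512x3 uint8, red, green, blue), "fx", "fy", "cx", "cy" (pixels), "view" (4x4, takes a point from world to camera coordinates). Camera axes: x right, y down, z forward; pixel columns grow to the right and rows downward; lengths in m; the calibration is good to about 2 mm. A picture is of the moment at which its call begins. There is no depth.
- ctrl.hand_in(): hands the job in, once; it reports no verdict.
The state is a dict: "t": time; "q": joint angles; "qvel": joint speeds; "tau": joint torques, N m; "eef_pos": TCP position; "orientation": TCP orientation; "force": force on the tool from outside, world axes, zero at the start; "torque": the same for the moment, N m; "grip_width": finger opening in m.
Only numpy, scipy, OpenCV 4.12 (cv2) and the standard library are available. Lean on these libraries where they do the work, as an engineer would, in place of code of your own. Each camera call takes 0.05 s, during which the arm holds its last target. There are 200 camera calls.

## Task

Get a part ready for washing: first lower the hollow steel float ball from its stand gently to the floor of the deep open pot (it dents if it is dropped or pushed hard) and let go of it there. Then take the quarter-turn cap off the grey can; nobody knows whether it opens clockwise or anticlockwise, so try both ways. Finish while still holding the cap upright and still, at least 5 cm straight above the neck it came off, and leave the other things on the bench where they are.

Things in the scene. Friction and masses are not known exactly. Their poses are not given: they have to be found in the camera images.
- ball_center (a point): centre of the hollow steel float ball, 50 mm in diameter, about 100 g. At the start it sits 41 mm above the bench on a round dark stand that is narrower than the ball, so fingers can reach down on either side. Only the position matters. It counts as dropped if, let go, it falls more than about 12 mm; pushing it onto the pot with over 20 N dents it
- stand: fixed ball stand, dark steel, 40 mm in diameter, 20 mm tall; origin at the centre of its underside on the bench
- pot: fixed open round steel wash pot, outer diameter 150 mm, inner diameter 142 mm, 75 mm tall, inner floor 8 mm above the bench (a ball resting in it has its centre at 33 mm); origin at the centre of its underside
- can: fixed round grey can, 100 mm in diameter, 78 mm tall, with a steel neck on top (72 mm outer diameter) whose rim lies 112 mm above the bench; origin at the centre of its underside, z up
- neck (a point): centre of the can's neck rim, 112 mm above the bench, axes as the can's. Locked, the cap's ribs lie along x (within 0.1 rad) and it can rise only 2 mm. One way it turns freely and comes straight up once 1.25 to 1.55 rad from x, where it stops; the other way it meets a hard stop 0.5 to 0.7 rad from x (fingers then slip). Which way opens changes from run to run and cannot be seen
- cap_grip (a point): grip point on the can's aluminium cap, on its axis. The cap is a disc 68 mm across, 10 mm thick, lying on the neck's rim, with a round upright stem grip on top, 24 mm in diameter, 44 mm tall; two dark ribs on the disc lie along x. The point is 24 mm above the disc's upper face, 20 mm below the grip's top, 146 mm above the bench when seated. Lugs below the disc reach 20 mm down. 100 to 210 g
- bearing: bystander: loose steel bearing ring, 48 mm in diameter, 14 mm tall, beyond the ball stand; origin at the centre of its underside
- bushing: bystander: loose brass bushing, 30 mm in diameter, 34 mm tall, on the robot's side of the ball stand; origin at the centre of its underside
- flange: bystander: loose dark flange with a hub, 64 mm in diameter, 26 mm tall; origin at the centre of its underside
- bracket: bystander: loose dark steel angle bracket, 50 by 70 mm, 56 mm tall; origin at the centre of its underside
- tin: bystander: loose closed steel tin, 60 mm in diameter, 75 mm tall; origin at the centre of its underside
- spanner: bystander: loose steel spanner 170 mm long, lying flat; origin under its middle
Mind the look-alikes: they are no part of the job. What is shaped like the part that bears ball_center but red or yellow is not meant. What is shaped like the pot but blue is not meant.

How it is judged:
On the way, in this order (a step that is already met when the one before it is completed fails the run):
1. the ball lies let go on the floor of the pot, the cap still on its can (horizontal distance between ball_center and pot below 0.055 m and z of ball_center in the frame of pot below 0.04 m and contact force between the fingers and ball below 0.05 N and z of cap_grip in the frame of can below 0.151 m), for 0.2 s.
2. the cap has been turned to where it comes free, before rising (angle between the x axis of cap_grip and the x axis of can, either way round above 0.95 rad and z of cap_grip in the frame of can below 0.152 m), for 0.02 s.
At the end, for the whole second after the job is handed in: The ball lies on the pot's floor; the gripper holds the cap raised at least 46 mm over its seated height, within 60 mm of the can's axis, upright within 0.3 rad, still (below 0.05 m/s) and touching the can nowhere (horizontal distance between ball_center and pot below 0.055 m and z of ball_center in the frame of pot below 0.04 m and z of cap_grip in the frame of can above 0.192 m and horizontal distance between cap_grip and can below 0.06 m and angle between cap_grip's own z axis and vertical below 0.3 rad and linear speed of cap below 0.05 m/s and contact force between the fingers and cap above 1 N and contact force between cap and can below 0.05 N); the arm keeps its last pose, push and grip.
It fails at once if the ball falls freely (faster than 0.5 m/s while not held) (linear speed of ball above 0.5 m/s and contact force between the fingers and ball below 0.01 N).
It fails at once if the ball is pressed or struck against the pot with more than 20 N (contact force between ball and pot above 20 N).
It fails at once if a bystander is moved more than 30 mm (distance of any of bearing, bushing, flange, bracket, tin, spanner from where it was at the start of the episode above 0.03 m).
It also fails if it takes over 58 s, if anything falls off the work surface, if the arm or the gripper's body presses on something with over 40 N, if the wrist force passes 120 N, or if a joint passes its speed limit or range.

## Working session

There is one attempt and no reset: what is moved stays moved. The work goes in short steps, Python scripts to look and compute and a tool call to move; the robot and the scene stay as the last step left them, time stands still between calls to the robot, and variables do not carry over. Pictures are saved under pics/ and viewed, about 8 in all and at most 12, crops included, and the job is handed in when it is done.

Besides the shell and the picture viewer there is one more tool, called as a command line: name --argument value ..., lists and objects as JSON in quotes. servo_tool: Moves the arm, as the interface text tells. Its arguments: {"type":"object","properties":{"translation":{"type":"array","items":{"type":"array","items":{"type":"number"}}},"dr":{"type":"array","items":{"type":"array","items":{"type":"number"}}},"gripper":{"type":"array","items":{"type":"number"}},"grip_force":{"type":"number"}},"required":["translation","dr","gripper"]}

```bash
mkdir -p pics; ls
cat > h.py <<'E'
import numpy as np, cv2, pickle
from scipy.spatial.transform import Rotation as R
from cell import ctrl
def snap(n,f,save=True):
    d=ctrl.grab_frame(n); cv2.imwrite(f'pics/{f}.png',d['img'][:,:,::-1]); pickle.dump(d,open(f'pics/{f}.pkl','wb')); return d
def ray(d,u,v,z):
    V=np.array(d['view']); Rm=V[:3,:3]; o=-Rm.T@V[:3,3]
    r=Rm.T@np.array([(u-d['cx'])/d['fx'],(v-d['cy'])/d['fy'],1]); return o+r*(z-o[2])/r[2]
def proj(d,p):
    V=np.array(d['view']); c=V[:3,:3]@np.array(p)+V[:3,3]; return d['fx']*c[0]/c[2]+d['cx'],d['fy']*c[1]/c[2]+d['cy']
def load(f): return pickle.load(open(f'pics/{f}.pkl','rb'))
E
python3 - <<'E'
from h import *
t=snap('top','t0'); s=snap('side','s0')
for d in(t,s): print(d['fx'],d['fy'],d['cx'],d['cy'],np.round(d['view'],3).tolist())
print(ctrl.read_state(), ctrl.tcp_to_grasp)
E
```

```text
pics
377.6734346224788 377.6734346224788 255.98476773726216 191.95501804806838 [[0.008, -1.0, 0.001, -0.0], [-0.999, -0.008, -0.046, 0.543], [0.046, -0.001, -0.999, 1.07], [0.0, 0.0, 0.0, 1.0]]
464.5879678788809 464.5879678788809 253.81084622947182 193.5458907631935 [[-0.96, -0.281, -0.006, 0.541], [-0.165, 0.579, -0.799, 0.162], [0.228, -0.766, -0.602, 1.109], [0.0, 0.0, 0.0, 1.0]]
{'t': 0.1, 'q': array([-1.19599470e+00,  2.13299193e-01, -3.49507684e-02,  1.32348944e+00,
        2.81535459e-06,  1.57082391e+00]), 'qvel': array([ 0.00022653, -0.00197754,  0.00194487, -0.00153073,  0.00020286,
       -0.00112561]), 'tau': array([-8.27288550e-04, -6.87245250e+01,  4.87807739e+01,  1.21565396e-02,
        1.14546324e-05, -2.78678380e-05]), 'eef_pos': array([ 0.18294113, -0.46502629,  0.23088761]), 'orientation': array([-3.08568622e+00, -5.85081789e-01,  2.71585124e-04]), 'force': array([-0.27955241, -0.58548953,  0.36443911]), 'torque': array([-0.01877162,  0.01742858, -0.04482616]), 'grip_width': 0.08545855183280615} -0.0187
```

Run:
```python
import cv2
for f in('t0','s0'):
    cv2.imwrite(f'pics/{f}b.png',cv2.resize(cv2.imread(f'pics/{f}.png'),(800,600),interpolation=cv2.INTER_CUBIC))
```

```text
(no output)
```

View pics/t0b.png

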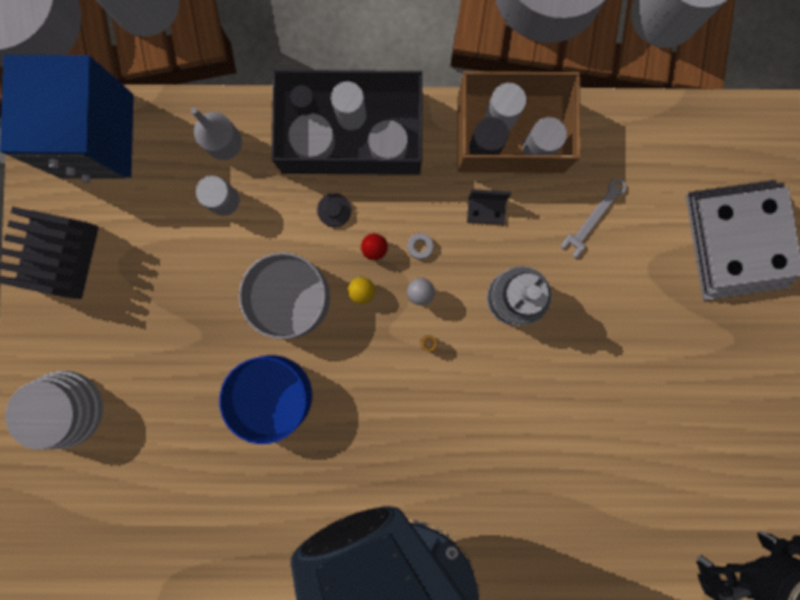

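View pics/s0b.png

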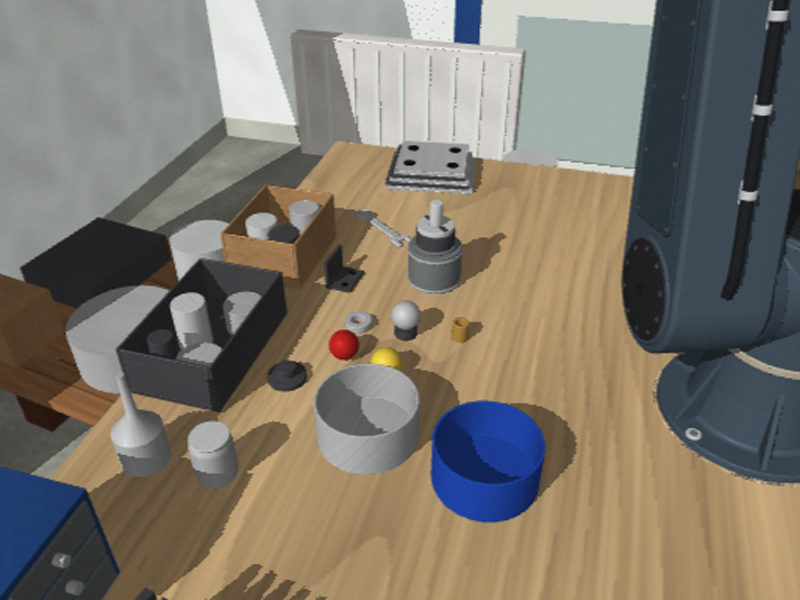

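The top view (800-wide scale) shows the grey ball at (421,292), the grey pot at (284,296) and the can stem at (533,293). The bearing (421,246) and bushing (429,343) sit on the ±x sides of the ball, so the jaws should open along world y. I'll enlarge these for measuring.

Run:
```python
from h import *
T=cv2.imread('pics/t0.png');S=cv2.imread('pics/s0.png')
def crop(I,u,v,w,k):
    h=int(w*.75);c=cv2.resize(I[v:v+h,u:u+w],(400,300),interpolation=cv2.INTER_CUBIC)
    for i in range(0,w,10): cv2.line(c,(int(i*k),0),(int(i*k),4 if i%50 else 10),(0,255,0),1)
    for i in range(0,h,10): cv2.line(c,(0,int(i*k)),(4 if i%50 else 10,int(i*k)),(0,255,0),1)
    return c
a=crop(T,249,172,40,10);b=crop(T,300,160,80,5);c=crop(S,240,180,40,10);d=crop(S,240,120,80,5)
cv2.imwrite('pics/c0.png',np.vstack([np.hstack([a,b]),np.hstack([c,d])]))
```

```text
(no output)
```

View pics/c0.png

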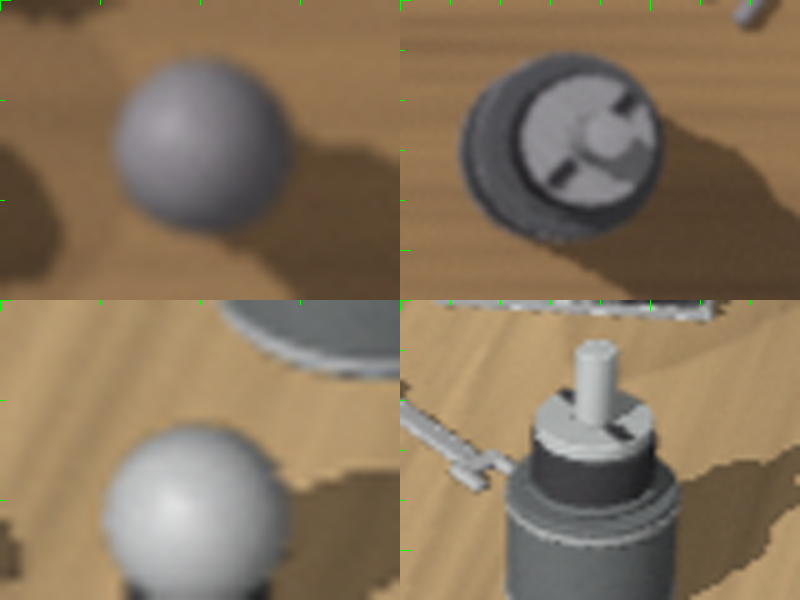

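Run:
```python
from h import *
t=load('t0');s=load('s0');r=lambda n,p:print(n,np.round(p,4))
r('ball t',ray(t,268.75,186.05,.041));r('ball s',ray(s,259.15,201.25,.041))
r('stem t',ray(t,340.8,186.6,.166));r('stem s',ray(s,279,129,.166));r('disc t',ray(t,337.4,187.6,.122))
a=ray(t,300+162/5-.4,160+172/5-.4,.122);b=ray(t,300+227/5-.4,160+103/5-.4,.122);r('rib',(a+b)/2);print(np.arctan2(*(b-a)[1::-1]))
r('pot t',ray(t,181.6,188.7,.075));r('pot s',ray(s,367.5*.64,398*.64,.075))
for n,u,v,z in(('bearing',421,246,.014),('bush',429,343,.034),('yellow',361,290,.025),('bracket',488,206,.03),('red',374,246,.025),('flange',334,210,.02),('spanner',576,245,.005)):r(n,ray(t,u*.64,v*.64,z))
x=ctrl.read_state();print(R.from_rotvec(x['orientation']).as_matrix().round(3))
```

```text
ball t [ 0.5589 -0.0315  0.041 ]
ball s [ 0.5571 -0.0297  0.041 ]
stem t [ 0.5512 -0.2046  0.166 ]
stem s [ 0.5494 -0.2045  0.166 ]
disc t [ 0.5513 -0.2057  0.122 ]
rib [ 0.5526 -0.2086  0.122 ]
-0.7524714339954196
pot t [0.5478 0.2049 0.075 ]
pot s [0.5438 0.2115 0.075 ]
bearing [ 0.643 -0.034  0.014]
bush [ 0.4656 -0.0486  0.034 ]
yellow [0.5604 0.0748 0.025 ]
bracket [ 0.7148 -0.1548  0.03  ]
red [0.6408 0.052  0.025 ]
flange [0.7073 0.1262 0.02  ]
spanner [ 0.6484 -0.3219  0.005 ]
[[ 0.931  0.366 -0.   ]
 [ 0.366 -0.931  0.001]
 [ 0.    -0.001 -1.   ]]
```

servo_tool --translation '[[508,-267,0],[508,-267,0],[508,-267,0],[508,-267,0],[508,-267,0],[508,-267,0],[508,-267,0],[508,-267,0],[508,-267,0],[508,-267,0]]' --dr '[[0,0,0.375],[0,0,0.375],[0,0,0.375],[0,0,0.375],[0,0,0.375],[0,0,0.375],[0,0,0.375],[0,0,0.375],[0,0,0.375],[0,0,0.375]]' --gripper '[-1,-1,-1,-1,-1,-1,-1,-1,-1,-1]'

```text
t: 1.1
eef_pos: [0.5037, -0.0926, 0.231]
orientation: [-3.141, -0.0, 0.001]
force: [0.7, -0.9, 0.0]
grip_width: 0.0851
```

servo_tool --translation '[[54,-62,0],[54,-62,50],[54,-62,90],[54,-62,90],[54,-62,90]]' --dr '[[0,0,0],[0,0,0],[0,0,0],[0,0,0],[0,0,0]]' --gripper '[-1,-1,-1,-1,-1]'

```text
t: 1.6
eef_pos: [0.557, -0.0307, 0.1416]
orientation: [-3.141, -0.0, 0.004]
force: [-0.0, 0.3, 0.9]
grip_width: 0.0855
```

Run:
```python
from h import *
d=snap('wrist','w1'); x=ctrl.read_state(); print(x['eef_pos'],x['force'],x['q'])
print(proj(d,[.558,-.0306,.041]))
```

```text
[ 0.55805695 -0.0310397   0.14305913] [1.05020383 0.56091238 1.06116472] [-5.59721417e-02  3.63044527e-01 -5.62891713e-02  1.15070581e+00
  7.23214084e-04  3.08609926e+00]
(np.float64(254.29118891240114), np.float64(192.3933129229466))
```

View pics/w1.png

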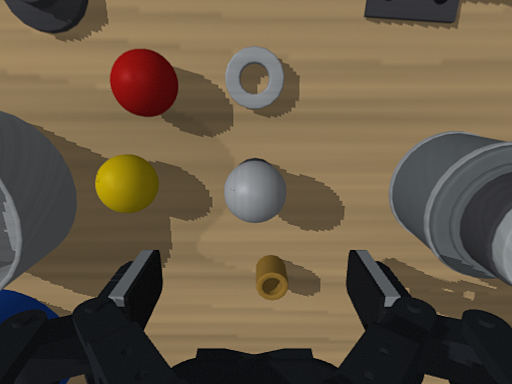

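The ball is at (255,191) in the wrist view, about 1 px from the prediction, so I'm descending to grasp.

servo_tool --translation '[[1,0,40],[1,0,80],[1,0,110],[1,0,125],[1,0,125],[1,0,125]]' --dr '[[0,0,0],[0,0,0],[0,0,0],[0,0,0],[0,0,0],[0,0,0]]' --gripper '[-1,-1,-1,-1,-1,-1]' --grip_force 25

```text
t: 2.25
eef_pos: [0.5606, -0.0316, 0.0205]
orientation: [-3.141, 0.002, -0.006]
force: [0.4, 0.1, 1.3]
grip_width: 0.0852
```

servo_tool --translation '[[0,0,0],[0,0,0],[0,0,0],[0,0,0],[0,0,0],[0,0,0],[0,0,0],[0,0,0]]' --dr '[[0,0,0],[0,0,0],[0,0,0],[0,0,0],[0,0,0],[0,0,0],[0,0,0],[0,0,0]]' --gripper '[0,0.2,1,1,1,1,1,1]'

```text
t: 3.05
eef_pos: [0.5617, -0.0319, 0.0218]
orientation: [3.141, -0.002, 0.01]
force: [-0.9, -2.1, 10.9]
grip_width: 0.0491
```

servo_tool --translation '[[0,0,-5],[0,0,-20],[0,0,-40],[0,0,-70],[0,0,-100],[0,0,-100]]' --dr '[[0,0,0],[0,0,0],[0,0,0],[0,0,0],[0,0,0],[0,0,0]]' --gripper '[1,1,1,1,1,1]'

```text
t: 3.65
eef_pos: [0.5632, -0.032, 0.1261]
orientation: [3.141, -0.002, 0.019]
force: [-0.2, 0.8, -0.3]
grip_width: 0.049
```

Run:
```python
from h import *
d=snap('wrist','w2'); s=snap('side','s2'); x=ctrl.read_state(); print(x['eef_pos'],x['orientation'],x['force'],x['grip_width'])
p=proj(s,x['eef_pos']);print(p)
u,v=int(p[0])-60,int(p[1])-45
cv2.imwrite('pics/c2.png',cv2.resize(np.hstack([d['img'][192:,128:384],cv2.resize(s['img'][v:v+90,u:u+120],(256,192))])[:,:,::-1],(800,300)))
```

```text
[ 0.5614879  -0.03190173  0.12249372] [ 3.14127439e+00 -2.21225137e-03  1.19156908e-02] [-0.12459956  0.84707115 -1.14041443] 0.04832426914640926
(np.float64(257.7659479999517), np.float64(175.29888629624645))
```

View pics/c2.png

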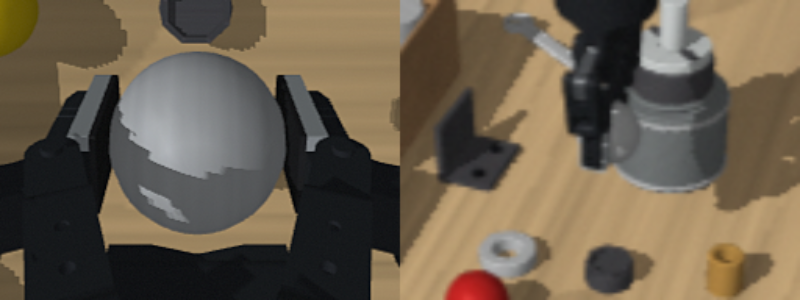

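Ball held midway in the pads. Carrying it over the pot while turning the yaw by +0.6 to stay within the last joint's range.

servo_tool --translation '[[-1,-15,-5],[-3,-45,-10],[-5,-80,-15],[-7,-115,-15],[-10,-150,-15],[-12,-185,-15],[-14,-215,-15],[-15,-233,-15],[-15,-238,-15],[-15,-238,-15]]' --dr '[[0,0,-0.1],[0,0,-0.2],[0,0,-0.3],[0,0,-0.4],[0,0,-0.5],[0,0,-0.6],[0,0,-0.6],[0,0,-0.6],[0,0,-0.6],[0,0,-0.6]]' --gripper '[1,1,1,1,1,1,1,1,1,1]'

```text
t: 4.75
eef_pos: [0.5465, 0.206, 0.1367]
orientation: [2.999, 0.926, 0.01]
force: [0.6, -0.4, -2.0]
grip_width: 0.0492
```

Run:
```python
from h import *
d=snap('top','t3'); w=snap('wrist','w3'); x=ctrl.read_state(); print(x['eef_pos'],x['orientation'],x['force'],x['grip_width'],x['q'])
print(proj(w,[.547,.206,.075]))
th=np.linspace(0,2*np.pi,60)
im=w['img'][:,:,::-1].copy()
for z,r,c in((.075,.071,(0,255,0)),(.075,.075,(0,0,255))):
    pts=np.array([proj(w,[.547+r*np.cos(a),.206+r*np.sin(a),z]) for a in th]).astype(np.int32)
    cv2.polylines(im,[pts],True,c,1)
cv2.imwrite('pics/c3.png',im)
```

```text
[0.54674497 0.20511418 0.13702035] [2.99962967 0.92409578 0.01035531] [-0.32418382  0.48137752 -1.15177342] 0.048463344998380224 [ 3.60652858e-01  4.11367168e-01 -6.73844914e-04  1.15234428e+00
 -3.23098268e-03  2.90454739e+00]
(np.float64(253.49647062487605), np.float64(210.3480651200581))
```

View pics/c3.png

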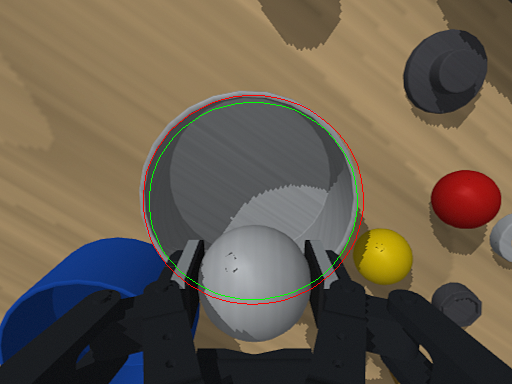

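The pot rim lies about 3 px left and 4 px above my overlay, so I'm correcting by 2 to 3 mm and lowering in steps.

servo_tool --translation '[[3,-2,15],[3,-2,35],[3,-2,55],[3,-2,75],[3,-2,90],[3,-2,102],[3,-2,108],[3,-2,111],[3,-2,111]]' --dr '[[0,0,0],[0,0,0],[0,0,0],[0,0,0],[0,0,0],[0,0,0],[0,0,0],[0,0,0],[0,0,0]]' --gripper '[1,1,1,1,1,1,1,1,1]'

```text
t: 5.75
eef_pos: [0.549, 0.2082, 0.0262]
orientation: [3.0, 0.924, 0.01]
force: [-0.3, -0.2, -0.8]
grip_width: 0.0485
```

servo_tool --translation '[[0,0,1],[0,0,2],[0,0,3],[0,0,4],[0,0,5],[0,0,5],[0,0,5]]' --dr '[[0,0,0],[0,0,0],[0,0,0],[0,0,0],[0,0,0],[0,0,0],[0,0,0]]' --gripper '[1,1,1,1,1,1,1]'

```text
t: 6.45
eef_pos: [0.549, 0.2082, 0.0211]
orientation: [3.0, 0.924, 0.01]
force: [0.1, 0.2, -1.4]
grip_width: 0.0483
```

servo_tool --translation '[[0,0,1],[0,0,2],[0,0,3],[0,0,4],[0,0,4],[0,0,4]]' --dr '[[0,0,0],[0,0,0],[0,0,0],[0,0,0],[0,0,0],[0,0,0]]' --gripper '[1,1,1,1,1,1]'

```text
t: 7.05
eef_pos: [0.549, 0.2082, 0.0171]
orientation: [3.0, 0.924, 0.01]
force: [0.9, -0.1, -1.1]
grip_width: 0.0489
```

servo_tool --translation '[[0,0,0.5],[0,0,1],[0,0,1],[0,0,1]]' --dr '[[0,0,0],[0,0,0],[0,0,0],[0,0,0]]' --gripper '[1,1,1,1]'

```text
t: 7.45
eef_pos: [0.549, 0.2082, 0.0161]
orientation: [3.0, 0.924, 0.01]
force: [-1.0, 0.0, -0.6]
grip_width: 0.0482
```

servo_tool --translation '[[0,0,0.5],[0,0,1],[0,0,1]]' --dr '[[0,0,0],[0,0,0],[0,0,0]]' --gripper '[1,1,1]'

```text
t: 7.75
eef_pos: [0.549, 0.2081, 0.015]
orientation: [3.0, 0.924, 0.01]
force: [-0.2, -0.4, -0.3]
grip_width: 0.0483
```

servo_tool --translation '[[0,0,0.5],[0,0,0.5],[0,0,0.5]]' --dr '[[0,0,0],[0,0,0],[0,0,0]]' --gripper '[1,1,1]'

```text
t: 8.05
eef_pos: [0.549, 0.2081, 0.0145]
orientation: [3.0, 0.924, 0.01]
force: [0.1, -0.0, -0.7]
grip_width: 0.0487
```

servo_tool --translation '[[0,0,0],[0,0,0],[0,0,0],[0,0,0],[0,0,0],[0,0,0],[0,0,0],[0,0,0],[0,0,0]]' --dr '[[0,0,0],[0,0,0],[0,0,0],[0,0,0],[0,0,0],[0,0,0],[0,0,0],[0,0,0],[0,0,0]]' --gripper '[-0.15,-0.2,-0.25,-0.35,-0.5,-0.7,-0.7,-0.7,-0.7]'

```text
t: 8.95
eef_pos: [0.5482, 0.2093, 0.0145]
orientation: [3.002, 0.926, 0.009]
force: [-7.3, 9.8, 2.5]
grip_width: 0.0723
```

servo_tool --translation '[[0,0,-5],[0,0,-20],[0,0,-50],[0,0,-90],[0,0,-130],[0,0,-170],[0,0,-190],[0,0,-190]]' --dr '[[0,0,0],[0,0,0],[0,0,0],[0,0,0],[0,0,0],[0,0,0],[0,0,0],[0,0,0]]' --gripper '[-0.7,-0.7,-0.7,-0.7,-0.7,-0.7,-0.7,-0.7]'

```text
t: 9.75
eef_pos: [0.5485, 0.2095, 0.2079]
orientation: [3.002, 0.926, 0.017]
force: [-0.0, 0.1, 0.0]
grip_width: 0.0726
```

Run:
```python
from h import *
w=snap('wrist','w4'); x=ctrl.read_state(); print(x['t'],x['eef_pos'],x['orientation'],x['force'],x['grip_width'],x['q'])
print(proj(w,[.549,.208,.033]))
```

```text
9.8 [0.54783535 0.20927189 0.20584804] [3.00156912 0.92574129 0.01303493] [-0.25057805 -0.39109144  0.0473761 ] 0.07222784939710272 [ 3.65445531e-01  3.91326404e-01  1.44764971e-01  1.31598537e+00
 -1.02939940e-03  2.90870845e+00]
(np.float64(255.15125603447547), np.float64(174.5025448423754))
```

View pics/w4.png

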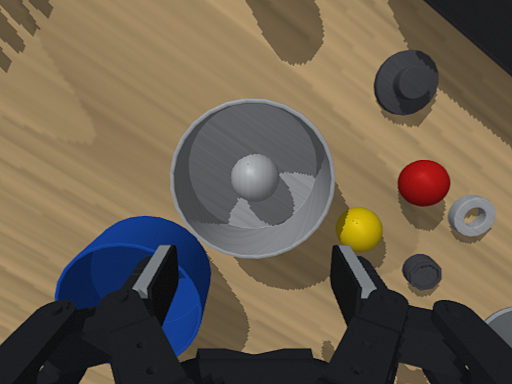

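The ball lies at (255,177), central on the pot floor and free. Moving over the can with the jaws turned so the last joint sits mid-range.

servo_tool --translation '[[-231,343,-10],[-231,343,-10],[-231,343,-10],[-231,343,-10],[-231,343,-10],[-231,343,-10],[-231,343,-10],[-231,343,-10],[-231,343,-10],[-231,343,-10]]' --dr '[[0,0,-0.1],[0,0,-0.2],[0,0,-0.3],[0,0,-0.4],[0,0,-0.5],[0,0,-0.6],[0,0,-0.7],[0,0,-0.8],[0,0,-0.9],[0,0,-0.99]]' --gripper '[-0.7,-0.7,-0.7,-0.7,-0.7,-0.7,-0.7,-0.7,-0.7,-0.7]'

```text
t: 10.8
eef_pos: [0.5492, -0.2068, 0.2134]
orientation: [2.199, 2.24, 0.009]
force: [0.4, 0.6, -0.6]
grip_width: 0.0725
```

Run:
```python
from h import *
w=snap('wrist','w5'); x=ctrl.read_state(); print(x['t'],x['eef_pos'],x['orientation'],x['grip_width'],x['q'])
m=R.from_rotvec(x['orientation']).as_matrix();print(m.T@(np.array([.5503,-.2046,.2159])-x['eef_pos']), np.arctan2(m[1,0],m[0,0]))
im=w['img'][:,:,::-1].copy()
for z,r in((.166,.012),(.122,.034)):
    pts=np.array([proj(w,[.5503+r*np.cos(a),-.2046+r*np.sin(a),z]) for a in np.linspace(0,6.28,50)]).astype(np.int32)
    cv2.polylines(im,[pts],True,(0,0,255),1)
cv2.imwrite('pics/c5.png',im)
```

```text
10.85 [ 0.5492981  -0.2055981   0.21344253] [2.19216566 2.24694027 0.00949724] 0.07260316258769238 [-0.36061157  0.39389242  0.16764988  1.33991356  0.00457433  1.1855184 ]
[ 0.00097919  0.00104099 -0.00244882] 1.5954807995735671
```

View pics/c5.png

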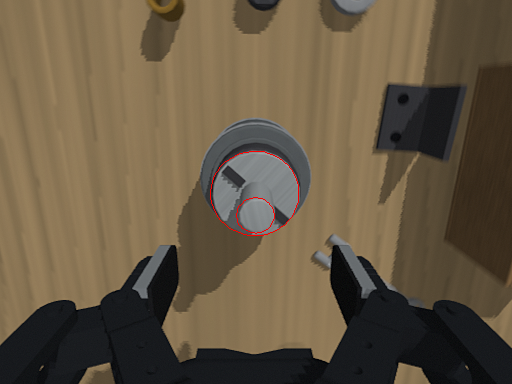

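The overlay fits the stem (255,214) and disc (255,193) exactly. Descending to grip the stem.

servo_tool --translation '[[1,1,20],[1,1,45],[1,1,65],[1,1,78],[1,1,82],[1,1,82]]' --dr '[[0,0,0],[0,0,0],[0,0,0],[0,0,0],[0,0,0],[0,0,0]]' --gripper '[-0.7,-0.7,-0.7,-0.7,-0.7,-0.7]' --grip_force 40

```text
t: 11.45
eef_pos: [0.5503, -0.2039, 0.1307]
orientation: [2.194, 2.247, 0.009]
force: [-0.7, -0.1, 0.7]
grip_width: 0.0724
```

servo_tool --translation '[[0,0,0],[0,0,0],[0,0,0],[0,0,0],[0,0,0],[0,0,0],[0,0,0],[0,0,0],[0,0,0]]' --dr '[[0,0,0],[0,0,0],[0,0,0],[0,0,0],[0,0,0],[0,0,0],[0,0,0],[0,0,0],[0,0,0]]' --gripper '[0.1,0.3,1,1,1,1,1,1,1]'

```text
t: 12.35
eef_pos: [0.5505, -0.204, 0.1312]
orientation: [2.193, 2.247, 0.009]
force: [0.4, 1.3, 6.4]
grip_width: 0.0229
```

Run:
```python
from h import *
x=ctrl.read_state(); print(x['t'],x['eef_pos'],x['orientation'],x['force'],x['torque'],x['grip_width'],x['q'],x['tau'])
```

```text
12.35 [ 0.55053168 -0.2039952   0.13122221] [2.19341626 2.24661909 0.00910851] [0.36637705 1.26823814 6.37023477] [ 0.04383062  0.28575283 -0.05856375] 0.022885885565118447 [-0.35732375  0.42298278  0.00186296  1.14570788  0.00458946  1.18951778] [-2.27253526e-01 -8.27278376e+01  4.55529535e+01 -4.65344908e-01
 -2.36476591e-02 -1.10214439e-02]
```

servo_tool --translation '[[0,0,0],[0,0,0],[0,0,0],[0,0,0],[0,0,0],[0,0,0],[0,0,0],[0,0,0],[0,0,0],[0,0,0]]' --dr '[[0,0,0.09],[0,0,0.18],[0,0,0.27],[0,0,0.36],[0,0,0.45],[0,0,0.54],[0,0,0.63],[0,0,0.72],[0,0,0.81],[0,0,0.9]]' --gripper '[1,1,1,1,1,1,1,1,1,1]'

```text
t: 13.35
eef_pos: [0.5506, -0.2041, 0.1313]
orientation: [-2.955, -1.064, -0.01]
force: [1.1, -1.5, -0.3]
grip_width: 0.0228
```

Run:
```python
from h import *
x=ctrl.read_state(); print(x['t'],x['eef_pos'],x['force'],x['torque'],x['grip_width'],x['q'],x['tau'])
w=snap('wrist','w6');s=snap('side','s6')
u,v=[int(a) for a in proj(s,[.5503,-.2046,.122])]
cv2.imwrite('pics/c6.png',np.hstack([cv2.resize(w['img'][204:384,136:376],(400,300)),cv2.resize(s['img'][v-30:v+30,u-40:u+40],(400,300))])[:,:,::-1])
```

```text
13.35 [ 0.55061528 -0.2041484   0.13131561] [ 1.09376921 -1.46705541 -0.3369728 ] [-0.15784993 -0.0063447  -0.01878057] 0.022848300019216467 [-3.57408762e-01  4.22919391e-01  2.00813129e-03  1.14561116e+00
  4.38549733e-03  2.09325373e+00] [  0.22086091 -85.83148241  47.01922059   0.19539817   0.1953863
  -2.36630179]
```

View pics/c6.png

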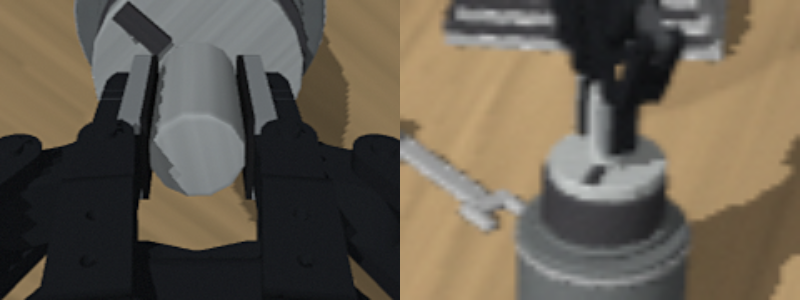

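The rib still lies about 45° down-right in the gripper's view ((115,5) to (170,50) in the crop). It has therefore turned the full 0.9 rad with the tool, past where the wrong-way stop would be, so clockwise opens it. I'm continuing to the end stop.

servo_tool --translation '[[0,0,0],[0,0,0],[0,0,0],[0,0,0],[0,0,0],[0,0,0],[0,0,0],[0,0,0],[0,0,0],[0,0,0]]' --dr '[[0,0,0.09],[0,0,0.18],[0,0,0.27],[0,0,0.36],[0,0,0.45],[0,0,0.54],[0,0,0.63],[0,0,0.7],[0,0,0.7],[0,0,0.7]]' --gripper '[1,1,1,1,1,1,1,1,1,1]'

```text
t: 14.45
eef_pos: [0.5507, -0.2041, 0.1314]
orientation: [-3.139, 0.005, -0.009]
force: [2.0, -0.0, 0.1]
grip_width: 0.023
```

servo_tool --translation '[[0,0,-2],[0,0,-4],[0,0,-6],[0,0,-8],[0,0,-8]]' --dr '[[0,0,0],[0,0,0],[0,0,0],[0,0,0],[0,0,0]]' --gripper '[1,1,1,1,1]'

```text
t: 14.95
eef_pos: [0.5507, -0.2041, 0.1397]
orientation: [-3.139, 0.005, -0.009]
force: [-0.6, -0.9, -1.8]
grip_width: 0.023
```

The force is only the cap's weight, so it is free. Raising it.

servo_tool --translation '[[0,0,-5],[0,0,-15],[0,0,-25],[0,0,-35],[0,0,-45],[0,0,-55],[0,0,-62],[0,0,-62],[0,0,-62],[0,0,-62]]' --dr '[[0,0,0],[0,0,0],[0,0,0],[0,0,0],[0,0,0],[0,0,0],[0,0,0],[0,0,0],[0,0,0],[0,0,0]]' --gripper '[1,1,1,1,1,1,1,1,1,1]'

```text
t: 15.95
eef_pos: [0.5501, -0.2042, 0.2011]
orientation: [-3.139, 0.005, -0.008]
force: [-0.2, 0.1, -0.7]
grip_width: 0.0232
```

Run:
```python
from h import *
s=snap('side','s7');t=snap('top','t7'); x=ctrl.read_state(); print(x['t'],x['eef_pos'],x['force'],x['grip_width'],x['q'])
u,v=[int(a) for a in proj(s,[.5503,-.2046,.15])]
print(u,v,[proj(s,[.5503,-.2046,z]) for z in (.112,.112+.068+.010)])
cv2.imwrite('pics/c7.png',np.hstack([cv2.resize(s['img'][v-60:v+60,u-80:u+80],(400,300)),cv2.resize(t['img'][120:270,140:340],(400,300))])[:,:,::-1])
```

```text
16.05 [ 0.55016463 -0.20420261  0.20122576] [ 0.45538077  0.22820855 -0.26618013] 0.023292004473145177 [-0.35790669  0.39723742  0.1418386   1.31146637  0.0046509   2.7866031 ]
278 133 [(np.float64(278.20224144986094), np.float64(145.68000283787745)), (np.float64(278.93342282204304), np.float64(121.24064518727111))]
```

View pics/c7.png

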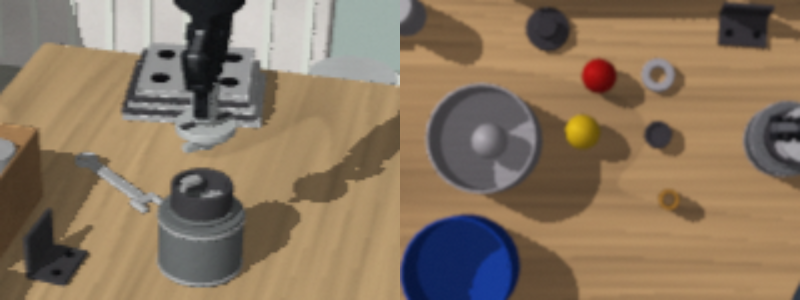

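The cap hangs upright above the open neck, with its disc at (207,130) and the neck at (200,185) in the crop. The ball is in the pot at (488,140) and the bystanders are unmoved.

```bash
python3 -c "
from h import *
print(ctrl.hand_in()); x=ctrl.read_state(); print(x['t'],x['eef_pos'],x['grip_width'])"
```

```text
the job is handed in; nothing more can be done
None
the job is handed in; nothing more can be done
```

I lowered the ball to the pot floor and released it. Then I turned the cap clockwise about 1.6 rad to its end, lifted it about 70 mm straight up, and handed in while holding it (t ≈ 16 s). `hand_in` gives no verdict, so success is judged only from my own checks.

- **Ball:** it lies near the centre of the pot floor in both the wrist and top views. I let it go an estimated 1 mm above the floor, having felt no contact force on the way down. While the fingers opened inside the pot, a side force of about 12 N showed at the wrist, probably a finger touching the pot wall. Nothing appeared to move.
- **Opening direction:** clockwise was my first try, and the cap turned freely past 0.9 rad, so I did not try anticlockwise.
- **Cap:** the last side view shows it upright above the open neck. The fingers were 23 mm apart on the 24 mm stem and the arm was still. The tool was within about 1 mm of the can's axis as I measured it.
- **Bystanders:** those visible in the last pictures looked unmoved. I did not measure them again, and the tin was out of view.

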